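Pull the dust extractor's filter and present it over the sweeps tray

ROBOT

A 6-joint arm with a two-finger parallel gripper is mounted at the origin on the work surface. World frame = base frame: x ahead of the robot, y to its left, z up, the work surface at z = 0. Lengths are in m, angles in degrees, forces in N, time in s.
With the tool pointing down it reaches from about 0.25 to 0.725 m from the base axis. Payload 9.7 kg.
Tool frame: the origin (TCP) lies between the finger pads; the fingertips stand 11 mm ahead of it and the grasp point (between the pads) lies 8 mm behind it; z points along the fingers, y is the line along which they close (so a half turn about z gives the same grasp; the last joint's range is limited). The gripper opens to 85 mm and grips with 20 to 120 N. Pads are 22 mm wide; open, the fingers measure 114 mm over their backs; the gripper's body (76 mm by 85 mm) begins 54 mm behind the grasp point. The pads swing forward as they close: fully open they stand 13 mm farther back than shut.
Start: joints at [72.135, 4.979, 10.078, 95.1, 0, 90], TCP at [0.169, 0.523, 0.242] pointing down, gripper open.
Joint ranges: [-179.16, 179.16], [-48.56, 103.87], [-65.8, 70.77], [-126.05, 130.52], [-82.76, 87.17], [-180, 180]. Speed limits (degrees/s): [127.2, 127.2, 147.25, 180, 180, 180].

INTERFACE

Orientations are given as [roll, pitch, yaw] about the fixed x, y, z axes, in that order (R = Rz(yaw) Ry(pitch) Rx(roll)).
In Python, from workcell import monitor, cams, ticket gives the robot as it stands.
- The arm moves only by the tool carry_out, never from a script. Its argument "plan" is a list of rows, each an object with "travel": the shift along the world's x, y, z as a fraction of full scale, a list of three; "angular": the turn, a rotation vector about the world's x, y, z as a fraction of full scale, a list of three; "grip": the gripper's target within -1 to 1 (fully open at 1, half-way at 0, shut at -1). In form: [{"travel": [x, y, z], "angular": [ax, ay, az], "grip": grip}, ...]. A call has 1 to 8 rows; each row is the pose to reach, as a shift and turn from the pose commanded when the call began; what a row does not reach only later rows make up. Full scale, the value 1, is 300 mm for a shift and 0.5 rad for a turn. A row lasts 1/12 s, in which the tool goes at most 41.7 mm and 7.16 degrees, less where a joint would pass 70% of its speed; a pose out of reach is approached as far as the arm can. A call with a number of a shift or a turn outside -1 to 1 is refused whole. A call with a gripper value outside its range is refused whole. The fingers move at their own pace and stop on an object; "grip_force" is the grip in N (left out, the last holds). Time passes only in rows, so rows that repeat a pose let the fingers close. It gives the time, the measured TCP pose, the force, the opening and the grip force at its end, in the units of the state.
- monitor.get_obs(): the state, without advancing time (a new reading comes with each control period).
- cams.camera(name): name is "side" or "top"; returns a dict with "frame" (400x640x3 uint8, red, green, blue), "mtx" (3x3 intrinsics, pixels), "view" (4x4, takes a point from world to camera coordinates). Camera axes: x right, y up, looking along -z (the intrinsics and any distortion apply to the point x, -y, -z); pixel columns grow to the right and rows downward; lengths in m; the calibration is good to about 2 mm. A picture is of the moment at which its call begins. There is no depth.
- ticket.job_done(): hands the job in; it is judged then, once.
The state is a dict: "time": time; "q": joint angles; "qd": joint speeds; "joint_efforts": joint torques, N m; "ee_pos": TCP position; "tcp_rot": TCP orientation; "wrist_force": force on the tool from outside, world axes, zero at the start; "torque": the same for the moment, N m; "opening": finger opening in m; "grasp_force": force on a finger pad.
Only numpy, scipy, OpenCV 4.12 (cv2) and the standard library are available. Lean on these libraries where they do the work, as an engineer would, in place of code of your own. Each camera call takes 0.05 s, during which the arm holds its last target. There are 200 camera calls.

TASK

Swing the white flap of the little bench dust extractor right back, well past upright, and draw the mesh filter plate (the one plate with a pull tab standing up from its top edge) up out of its slot, leaving the two plain plates in theirs and the flap open. Bring the filter over the middle of the shallow steel sweeps tray, its length along the tray's length, and finish holding it there in the gripper, upright and still, a few centimetres above the tray and touching nothing else. Do not disturb the tray or the other things on the bench.

Things in the scene. Friction and masses are not known exactly. Their poses are not given: they have to be found in the camera images.
- extractor: Dust extractor, a grey box fixed to the bench, 140 (x) x 190 (y) mm. Origin: centre of its underside; z up, front towards -x, hinge side +x. Inner floor 8 mm up; front and side walls 85 mm high, back wall 120 mm. Inside, pairs of black ribs 76 mm high at front and back make three slots along x, 8.4 mm wide, at y = -54, 0 and +54 mm; open between them.
- flap (a joint): Angle of the white flap over the extractor: 0 shut (it may start slightly ajar), 1.57 upright, 1.92 back at its stop. Its front edge rises and swings over to +x. A friction hinge holds it wherever it is left; it takes about 3 N at the bar. 147 mm from hinge to front edge, 200 mm wide, 4 mm thick, with a 36 mm skirt hanging at front and sides (open, it juts forward).
- flap_hinge (a point): Point on the flap's hinge line, mid-width, at the top of the extractor's back wall: 68 mm to +x of the extractor's origin and 120 mm up. Its axes are the extractor's.
- flap_bar (a point): Middle of the flap's handle, a round steel bar 10 mm in diameter along y, free for 78 mm between two posts. When shut it lies 100 mm to the front (-x) of the hinge line and 42 mm above it, 38 mm over the hood's top face; it moves with the flap.
- filter: The filter plate: aluminium frame with a dark mesh, 110 (x) x 6 (y) x 74 (z) mm, with a tab on top in the middle, 44 x 6 mm, rising 30 mm above the frame (104 mm in all), about 150 g. Origin: middle of its bottom edge; z up. It stands in one of the three slots, on the inner floor, hidden under the flap. Slide it straight up, then out to the front: the open flap's side skirts bar the way sideways.
- filter_tab (a point): Middle of the filter's pull tab, 92 mm above the filter's bottom edge (12 mm below the tab's top), a good place to pinch it across its 6 mm thickness (y).
- blank_a: A plain aluminium plate without tab, 110 x 6 x 74 mm, standing in another of the three slots; to be left there. Origin: middle of its bottom edge.
- blank_b: A second plain plate like blank_a, standing in the remaining slot; to be left there.
- tray: The sweeps tray, shallow, open, bare steel, loose on the bench: 220 (x, its length) x 130 (y) mm, 22 mm high, walls 4 mm. Origin: centre of its underside; z up.
- solder_block: Bystander: grey soldering block 150 x 100 x 28 mm. Origin at the centre of the underside.
- tin: Bystander: round aluminium tin, 60 mm across, 34 mm high, between the extractor and the tray. Origin at the centre of the underside.
- flux_jar: Bystander: white jar, 52 mm across, 75 mm high. Origin at the centre of the underside.
- tweezers: Bystander: steel tweezers 130 mm long, 8 mm high, lying beyond the tin. Origin near the middle, underneath.
- mallet: Bystander: small hammer 220 mm long, lying. Origin near the middle, underneath.
- file: Bystander: hand tool with a handle, 160 mm long, lying between the robot and the tin. Origin near the middle, underneath.
- parts_box: Bystander: closed blue box 90 x 60 x 40 mm. Origin at the centre of the underside.

How it is judged (in metres and radians):
On the way, in this order (a step that is already met when the one before it is completed fails the run):
1. the flap is swung back past upright, the filter still in its slot (value of joint flap above 1.6 rad and z of filter in the frame of extractor below 0.03 m), for 0.2 s.
2. the filter is drawn up clear of the slots and held by the fingers alone (z of filter in the frame of extractor above 0.09 m and contact force between filter and the fingers above 1 N and contact force between filter and extractor below 0.05 N and contact force between filter and tray below 0.05 N), for 0.2 s.
At the end, for the whole second after the job is handed in: Filter gripped, at rest, upright within 0.2 rad, within 35 mm of the tray's centre, bottom 32 to 150 mm above the bench, length within 0.2 rad of the tray's, touching neither tray nor extractor; flap over 1.6 rad; plain plates within 12 mm of their start (horizontal distance between filter and tray below 0.035 m and z of filter in the frame of tray between 0.032 and 0.15 m and angle between filter's own z axis and vertical below 0.2 rad and angle between the x axis of filter and the x axis of tray, either way round below 0.2 rad and contact force between filter and the fingers above 1 N and linear speed of filter below 0.02 m/s and value of joint flap above 1.6 rad and contact force between filter and extractor below 0.05 N and contact force between filter and tray below 0.05 N and distance of each of blank_a, blank_b from where it was at the start of the episode below 0.012 m); the arm keeps its last pose, push and grip.
It fails at once if a plain plate is pulled up out of place (distance of any of blank_a, blank_b from where it was at the start of the episode above 0.03 m).
It fails at once if the tray is shifted more than 20 mm (distance of tray from where it was at the start of the episode above 0.02 m).
It fails at once if a bystander is shifted more than 25 mm (distance of any of solder_block, tin, flux_jar, tweezers, mallet, file, parts_box from where it was at the start of the episode above 0.025 m).
It also fails if it takes over 64 s, if anything falls off the work surface, if the arm or the gripper's body presses on something with over 40 N, if the wrist force passes 120 N, or if a joint passes its speed limit or range.

## Working session

There is one attempt and no reset: what is moved stays moved. The work goes in short steps, Python scripts to look and compute and a tool call to move; the robot and the scene stay as the last step left them, time stands still between calls to the robot, and variables do not carry over. Pictures are saved under pics/ and viewed, at most 10 in all, crops included, and the job is handed in when it is done.

Besides the shell and the picture viewer there is one more tool, called after "Emit:" by a JSON object that holds its "op" and its "data", one argument or row to a line. carry_out: Moves the arm, as the interface text tells. Its arguments: {"type":"object","properties":{"plan":{"type":"array","items":{"type":"object","properties":{"travel":{"type":"array","items":{"type":"number"}},"angular":{"type":"array","items":{"type":"number"}},"grip":{"type":"number"}}}},"grip_force":{"type":"number"}},"required":["plan"]}

```bash
mkdir -p pics; cat > h.py <<'E'
import numpy as np, cv2
from workcell import monitor, cams, ticket
def snap(n,save=None):
    c=cams.camera(n)
    if save: cv2.imwrite('pics/'+save,c['frame'][:,:,::-1])
    return c
def ray(c,u,v):
    d=np.linalg.inv(c['mtx'])@[u,v,1]; V=np.array(c['view']); R=V[:3,:3]
    return -R.T@V[:3,3], R.T@np.array([d[0],-d[1],-d[2]])
def onz(c,u,v,z):
    o,d=ray(c,u,v); return o+d*(z-o[2])/d[2]
def proj(c,p):
    V=np.array(c['view']); q=V[:3,:3]@np.array(p)+V[:3,3]; w=c['mtx']@[q[0],-q[1],-q[2]]; return w[:2]/w[2]
E
python3 - <<'E'
from h import *
for n in ('top','side'):
    c=snap(n,n+'0.png'); print(n,sorted(c.keys()),c['mtx'].round(1).tolist(),ray(c,320,200))
print(monitor.get_obs())
E
```

```text
top ['frame', 'mtx', 'view'] [[400.7, 0.0, 325.3], [0.0, 400.7, 192.4], [0.0, 0.0, 1.0]] (array([0.49436013, 0.01888378, 1.30973397]), array([ 0.03884771,  0.00618349, -0.99949011]))
side ['frame', 'mtx', 'view'] [[463.3, 0.0, 316.6], [0.0, 463.3, 201.0], [0.0, 0.0, 1.0]] (array([ 0.18427707, -1.03412305,  0.77977862]), array([ 0.31511084,  0.79587322, -0.51706008]))
{'time': 0.1, 'q': array([ 7.21372068e+01,  5.00807541e+00,  1.00391524e+01,  9.50991949e+01,
       -2.97712268e-04,  8.99984022e+01]), 'qd': array([ 0.00265289, -0.11840031,  0.14035057,  0.04610307, -0.02592132,
        0.01365934]), 'joint_efforts': array([-1.78321825e-03, -5.21561086e+01,  4.65652692e+01,  1.59544114e-02,
       -9.84343615e-05, -4.57563331e-06]), 'ee_pos': array([0.16864967, 0.52330644, 0.24165416]), 'tcp_rot': array([-1.79931882e+02,  2.95812424e-04,  1.62138805e+02]), 'wrist_force': array([ 0.43184321,  0.09261633, -0.33548946]), 'torque': array([0.01524107, 0.00016426, 0.00891663]), 'grasp_force': 0.0, 'opening': 0.08530257568363789}
```

View pics/top0.png

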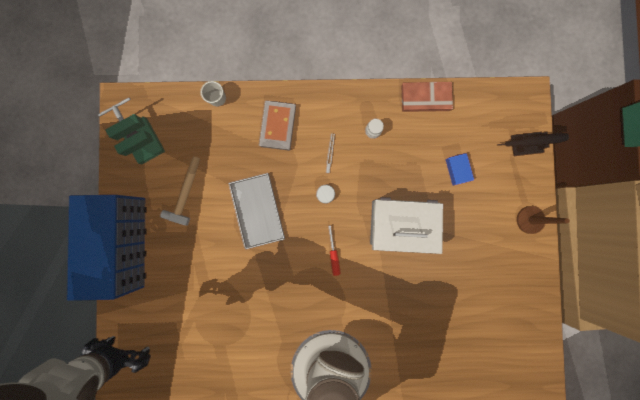

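View pics/side0.png

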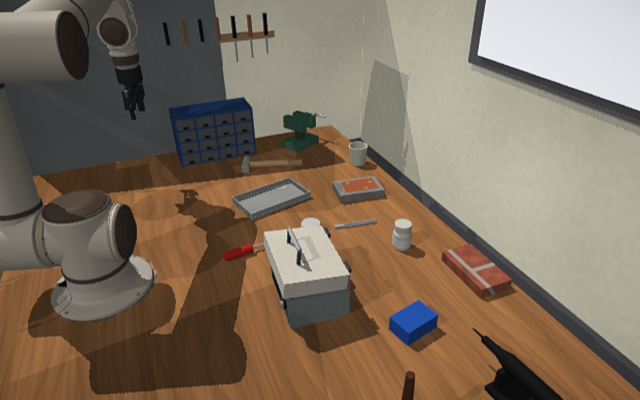

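The top view shows the extractor at about (407,226) with its bar at (412,232) on the robot side, and the tray at about (257,210). The tin is at (326,194). The side view shows the extractor at about (305,270), with its front facing the robot. I'll zoom in next.

```bash
python3 - <<'E'
from h import *
t=snap('top');s=snap('side')
def crop(c,x0,y0,w,h,k): 
    return cv2.resize(c['frame'][y0:y0+h,x0:x0+w,::-1],None,fx=k,fy=k,interpolation=cv2.INTER_CUBIC)
a=crop(t,360,190,100,75,4); b=crop(s,255,215,100,75,4);c=crop(t,220,165,100,75,4);d=crop(s,225,170,100,75,4)
cv2.imwrite('pics/c1.png',np.vstack([np.hstack([a,b]),np.hstack([c,d])]))
E
```

```text
(no output)
```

View pics/c1.png

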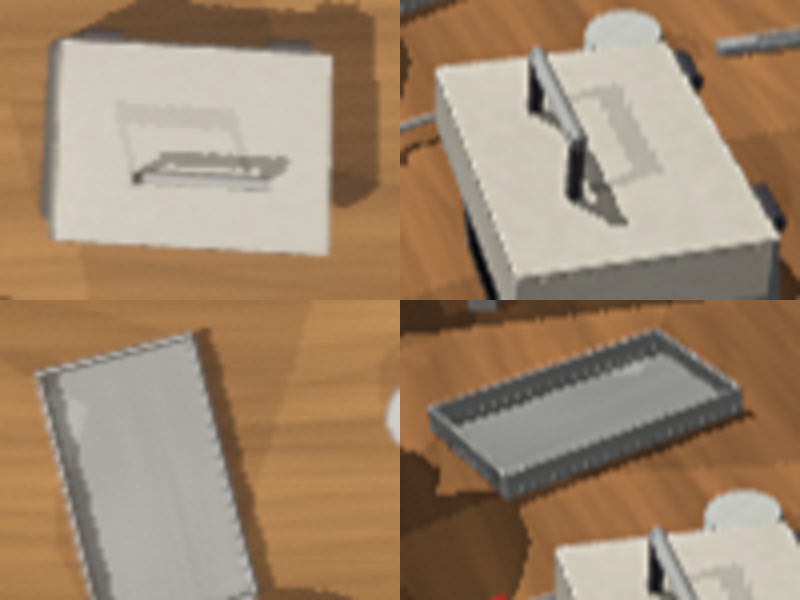

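The crops show the bar ends in the top view at about (393,234.5) and (428,236), and in the side view at about (290,227.5) and (300,249.5). The flap and tray corners are clear, so I'll triangulate them.

```bash
cat >> h.py <<'E'
def tri(ca,pa,cb,pb):
    o1,d1=ray(ca,*pa);o2,d2=ray(cb,*pb)
    k=np.linalg.lstsq(np.c_[d1,-d2],o2-o1,rcond=None)[0]
    p,q=o1+k[0]*d1,o2+k[1]*d2
    return (p+q)/2,np.linalg.norm(p-q)
E
python3 - <<'E'
from h import *
np.set_printoptions(precision=4,suppress=True)
t=snap('top');s=snap('side')
T=lambda u,v:(360+u/4-.5,190+v/4-.5); S=lambda u,v:(255+(u-400)/4-.5,215+v/4-.5)
for n,a,b in [('barL',(135,178),(541,51)),('barR',(270,184),(577,139)),('backL',(62,40),(668,45)),('backR',(332,57),(778,240)),('frR',(328,253),(515,277)),('frL',(53,240),(436,70))]:
    print(n,*tri(t,T(*a),s,S(*b)))
f=t['frame'].astype(int); g=cv2.cvtColor(t['frame'],cv2.COLOR_RGB2HSV)
m=((g[:,:,1]<60)&(g[:,:,2]>50)).astype(np.uint8)
for box in [(222,165,295,255),(315,183,338,205),(365,192,450,260)]:
    x0,y0,x1,y1=box; c,_=cv2.findContours(m[y0:y1,x0:x1],cv2.RETR_EXTERNAL,cv2.CHAIN_APPROX_NONE)
    c=max(c,key=cv2.contourArea)+[x0,y0]; r=cv2.minAreaRect(c); B=cv2.boxPoints(r)
    z={222:.022,315:.034,365:.12}[x0]
    P=np.array([onz(t,*p,z) for p in B]); print(r,P,P.mean(0),np.linalg.norm(P[1]-P[0]),np.linalg.norm(P[2]-P[1]))
E
```

```text
barL [ 0.4418 -0.1809  0.1708] 0.006414480355828325
barR [ 0.4334 -0.2746  0.1751] 0.00060526471739517
backL [ 0.5405 -0.1376  0.1211] 0.00265970826930666
backR [ 0.5237 -0.3371  0.1234] 0.0010896184928365488
frR [ 0.38   -0.3249  0.1371] 0.0006269209590836772
frL [ 0.394  -0.1254  0.1352] 0.0019660205544611412
((256.2941589355469, 210.67648315429688), (68.3950424194336, 40.98851776123047), 75.96376037597656) [[0.6059 0.3216 0.022 ]
 [0.6359 0.1935 0.022 ]
 [0.422  0.1424 0.022 ]
 [0.3927 0.2695 0.022 ]] [0.5141 0.2317 0.022 ] 0.13162672395100256 0.21988939342475097
((325.0, 193.5), (17.0, 18.0), 90.0) [[ 0.5921  0.0388  0.034 ]
 [ 0.5911 -0.0187  0.034 ]
 [ 0.5368 -0.0177  0.034 ]
 [ 0.5378  0.0396  0.034 ]] [0.5644 0.0105 0.034 ] 0.05746665736022846 0.05429638805688194
((406.7596435546875, 225.06629943847656), (71.8479232788086, 52.82162857055664), 3.012787342071533) [[ 0.3918 -0.1174  0.12  ]
 [ 0.5475 -0.1294  0.12  ]
 [ 0.5326 -0.3428  0.12  ]
 [ 0.377  -0.3292  0.12  ]] [ 0.4622 -0.2297  0.12  ] 0.1561481479712753 0.21391555099754625
```

Emit:
{"op": "carry_out", "data": {
  "plan": [
    {"travel": [0.3, -0.834, 0], "angular": [0, 0, -0.89], "grip": 1},
    {"travel": [0.3, -0.834, 0], "angular": [0, 0, -0.89], "grip": 1},
    {"travel": [0.3, -0.834, 0], "angular": [0, 0, -0.89], "grip": 1},
    {"travel": [0.3, -0.834, 0], "angular": [0, 0, -0.89], "grip": 1},
    {"travel": [0.3, -0.834, 0], "angular": [0, 0, -0.89], "grip": 1},
    {"travel": [0.3, -0.834, 0], "angular": [0, 0, -0.89], "grip": 1},
    {"travel": [0.3, -0.834, 0], "angular": [0, 0, -0.89], "grip": 1}
  ]
}}

```text
time: 0.88
ee_pos: [0.2592, 0.2698, 0.2428]
tcp_rot: [180.0, 0.0, 136.5]
wrist_force: [0.0, 0.9, 0.3]
opening: 0.0859
grasp_force: 0.0
```

Emit:
{"op": "carry_out", "data": {
  "plan": [
    {"travel": [0.3, -0.834, 0], "angular": [0, 0, -0.89], "grip": 1},
    {"travel": [0.3, -0.834, 0], "angular": [0, 0, -0.89], "grip": 1},
    {"travel": [0.3, -0.834, 0], "angular": [0, 0, -0.89], "grip": 1},
    {"travel": [0.3, -0.834, 0], "angular": [0, 0, -0.89], "grip": 1},
    {"travel": [0.3, -0.834, 0], "angular": [0, 0, -0.89], "grip": 1},
    {"travel": [0.3, -0.834, 0], "angular": [0, 0, -0.89], "grip": 1},
    {"travel": [0.3, -0.834, 0], "angular": [0, 0, -0.89], "grip": 1}
  ]
}}

```text
time: 1.47
ee_pos: [0.3494, 0.0192, 0.2424]
tcp_rot: [180.0, 0.1, 110.9]
wrist_force: [-0.2, 0.8, -1.1]
opening: 0.0852
grasp_force: 0.0
```

Emit:
{"op": "carry_out", "data": {
  "plan": [
    {"travel": [0.3, -0.834, 0], "angular": [0, 0, -0.89], "grip": 0},
    {"travel": [0.3, -0.834, 0], "angular": [0, 0, -0.89], "grip": 0},
    {"travel": [0.3, -0.834, 0], "angular": [0, 0, -0.89], "grip": 0},
    {"travel": [0.3, -0.834, 0], "angular": [0, 0, -0.89], "grip": 0},
    {"travel": [0.3, -0.834, 0], "angular": [0, 0, -0.89], "grip": 0},
    {"travel": [0.3, -0.834, 0], "angular": [0, 0, -0.89], "grip": 0},
    {"travel": [0.3, -0.834, 0], "angular": [0, 0, -0.89], "grip": 0},
    {"travel": [0.3, -0.834, 0], "angular": [0, 0, -0.89], "grip": 0}
  ]
}}

```text
time: 2.13
ee_pos: [0.4392, -0.2303, 0.241]
tcp_rot: [-179.9, -0.0, 85.5]
wrist_force: [0.1, -1.2, -0.1]
opening: 0.0427
grasp_force: 0.0
```

```bash
python3 - <<'E'
from h import *
o=monitor.get_obs(); print(o['time'],o['q'].round(1),o['ee_pos'],o['tcp_rot'],o['opening'])
s=snap('side'); t=snap('top')
a=cv2.resize(s['frame'][180:330,215:415,::-1],None,fx=4,fy=4,interpolation=cv2.INTER_CUBIC)
cv2.imwrite('pics/s1.png',a)
E
```

```text
2.1333 [-27.7  -2.4   2.4  94.9  -0.   66.9] [ 0.43920985 -0.23027044  0.24100839] [-1.79914957e+02 -7.23591246e-03  8.54502286e+01] 0.042748854810020706
```

View pics/s1.png

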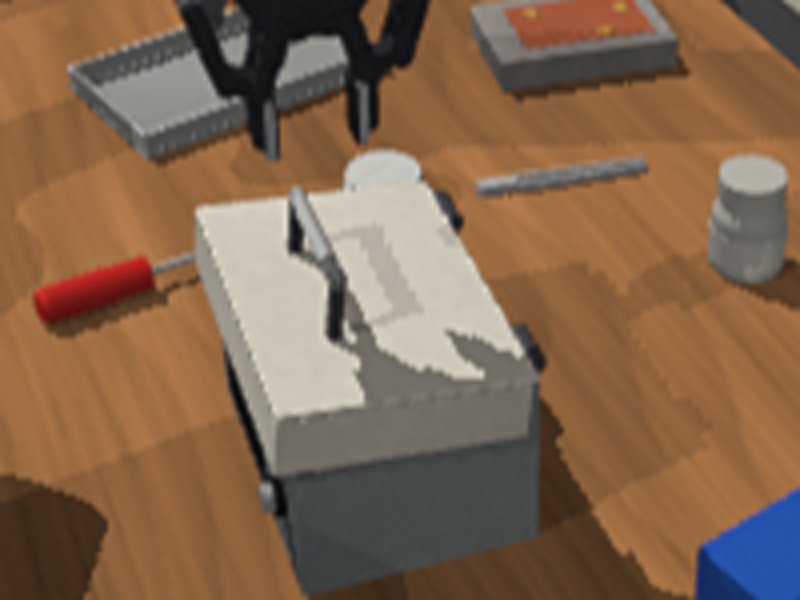

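The fingers straddle the bar in this view, so I'll descend and pinch it.

Emit:
{"op": "carry_out", "data": {
  "plan": [
    {"travel": [0, 0.005, -0.13], "angular": [0, 0, 0], "grip": 0},
    {"travel": [0, 0.005, -0.257], "angular": [0, 0, 0], "grip": 0},
    {"travel": [0, 0.005, -0.257], "angular": [0, 0, 0], "grip": 0},
    {"travel": [0, 0.005, -0.257], "angular": [0, 0, 0], "grip": -1},
    {"travel": [0, 0.005, -0.257], "angular": [0, 0, 0], "grip": -1},
    {"travel": [0, 0.005, -0.257], "angular": [0, 0, 0], "grip": -1},
    {"travel": [0, 0.005, -0.257], "angular": [0, 0, 0], "grip": -1},
    {"travel": [0, 0.005, -0.257], "angular": [0, 0, 0], "grip": -1}
  ],
  "grip_force": 30
}}

```text
time: 2.9
ee_pos: [0.4377, -0.2254, 0.1683]
tcp_rot: [-180.0, 0.1, 85.6]
wrist_force: [-12.7, 3.8, 5.8]
opening: 0.0088
grasp_force: 30.5
```

Emit:
{"op": "carry_out", "data": {
  "plan": [
    {"travel": [0.019, -0.001, 0.031], "angular": [0, 0, 0], "grip": -1},
    {"travel": [0.04, -0.003, 0.059], "angular": [0, 0, 0], "grip": -1},
    {"travel": [0.062, -0.005, 0.083], "angular": [0, 0, 0], "grip": -1},
    {"travel": [0.085, -0.007, 0.104], "angular": [0, 0, 0], "grip": -1},
    {"travel": [0.11, -0.009, 0.123], "angular": [0, 0, 0], "grip": -1},
    {"travel": [0.136, -0.011, 0.14], "angular": [0, 0, 0], "grip": -1}
  ]
}}

```text
time: 3.4
ee_pos: [0.4788, -0.2287, 0.212]
tcp_rot: [179.9, 0.1, 85.6]
wrist_force: [-6.7, 3.9, 4.7]
opening: 0.0092
grasp_force: 29.5
```

Emit:
{"op": "carry_out", "data": {
  "plan": [
    {"travel": [0.028, -0.002, 0.015], "angular": [0, 0, 0], "grip": -1},
    {"travel": [0.057, -0.004, 0.027], "angular": [0, 0, 0], "grip": -1},
    {"travel": [0.087, -0.007, 0.037], "angular": [0, 0, 0], "grip": -1},
    {"travel": [0.118, -0.009, 0.043], "angular": [0, 0, 0], "grip": -1},
    {"travel": [0.15, -0.012, 0.047], "angular": [0, 0, 0], "grip": -1},
    {"travel": [0.181, -0.014, 0.048], "angular": [0, 0, 0], "grip": -1},
    {"travel": [0.212, -0.017, 0.047], "angular": [0, 0, 0], "grip": -1},
    {"travel": [0.243, -0.019, 0.043], "angular": [0, 0, 0], "grip": -1}
  ]
}}

```text
time: 4.07
ee_pos: [0.5534, -0.2344, 0.224]
tcp_rot: [179.8, 0.1, 85.7]
wrist_force: [-2.7, 1.8, 1.1]
opening: 0.0087
grasp_force: 29.8
```

Emit:
{"op": "carry_out", "data": {
  "plan": [
    {"travel": [0, 0, 0], "angular": [0, 0, 0], "grip": -0.3},
    {"travel": [0, 0, 0], "angular": [0, 0, 0], "grip": -0.3},
    {"travel": [0, 0, 0], "angular": [0, 0, 0], "grip": -0.3},
    {"travel": [0, 0, 0.13], "angular": [0, 0, 0], "grip": -0.3},
    {"travel": [0, 0, 0.26], "angular": [0, 0, 0], "grip": -0.3},
    {"travel": [0, 0, 0.35], "angular": [0, 0, 0], "grip": -0.3},
    {"travel": [0, 0, 0.35], "angular": [0, 0, 0], "grip": -1}
  ]
}}

```text
time: 4.65
ee_pos: [0.5524, -0.2349, 0.332]
tcp_rot: [179.5, 0.2, 85.6]
wrist_force: [0.3, -0.3, 0.6]
opening: 0.019
grasp_force: 0.0
```

```bash
python3 - <<'E'
from h import *
o=monitor.get_obs(); print(o['time'],o['q'].round(1),o['ee_pos'],o['tcp_rot'],o['opening'])
s=snap('side')
a=cv2.resize(s['frame'][130:330,215:415,::-1],None,fx=3,fy=3,interpolation=cv2.INTER_CUBIC)
cv2.imwrite('pics/s2.png',a)
E
```

```text
4.65 [-23.   15.3  32.1 106.4  -0.   71.3] [ 0.55243125 -0.23491224  0.33204114] [1.79523824e+02 1.67811688e-01 8.56289041e+01] 0.019000263212545967
```

View pics/s2.png

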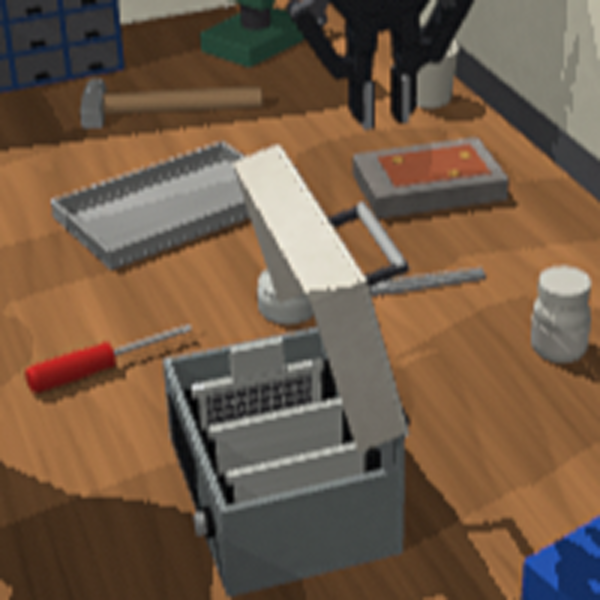

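The flap is open to about 1.3 rad, and the filter with its tab is in the +y slot (crop position 258,360). I'll go over to the front of the flap and push its skirt back.

Emit:
{"op": "carry_out", "data": {
  "plan": [
    {"travel": [-0.13, 0.01, 0.0], "angular": [0, 0, 0], "grip": -1},
    {"travel": [-0.26, 0.02, 0], "angular": [0, 0, 0], "grip": -1},
    {"travel": [-0.39, 0.03, 0], "angular": [0, 0, 0], "grip": -1},
    {"travel": [-0.44, 0.03, 0], "angular": [0, 0, 0], "grip": -1},
    {"travel": [-0.44, 0.03, -0.12], "angular": [0, 0, 0], "grip": -1},
    {"travel": [-0.44, 0.03, -0.24], "angular": [0, 0, 0], "grip": -1},
    {"travel": [-0.44, 0.03, -0.33], "angular": [0, 0, 0], "grip": -1},
    {"travel": [-0.44, 0.03, -0.33], "angular": [0, 0, 0], "grip": -1}
  ]
}}

```text
time: 5.37
ee_pos: [0.4179, -0.2245, 0.22]
tcp_rot: [-179.6, -0.2, 85.6]
wrist_force: [-0.2, 1.3, -0.9]
opening: 0.0001
grasp_force: 0.0
```

Emit:
{"op": "carry_out", "data": {
  "plan": [
    {"travel": [0.05, -0.004, 0], "angular": [0, 0, 0], "grip": -1},
    {"travel": [0.1, -0.008, 0], "angular": [0, 0, 0], "grip": -1},
    {"travel": [0.14, -0.011, 0], "angular": [0, 0, 0], "grip": -1},
    {"travel": [0.18, -0.014, 0], "angular": [0, 0, 0], "grip": -1},
    {"travel": [0.21, -0.016, 0], "angular": [0, 0, 0], "grip": -1},
    {"travel": [0.24, -0.019, 0], "angular": [0, 0, 0], "grip": -1},
    {"travel": [0.27, -0.021, 0], "angular": [0, 0, 0], "grip": -1}
  ]
}}

```text
time: 5.95
ee_pos: [0.505, -0.2325, 0.2406]
tcp_rot: [178.7, 0.4, 85.7]
wrist_force: [-6.3, 7.6, 74.4]
opening: 0.0002
grasp_force: 33.5
```

Emit:
{"op": "carry_out", "data": {
  "plan": [
    {"travel": [-0.01, 0, 0.06], "angular": [0, 0, 0], "grip": -1},
    {"travel": [-0.03, 0.002, 0.09], "angular": [0, 0, 0], "grip": -1}
  ]
}}

```text
time: 6.12
ee_pos: [0.4934, -0.2314, 0.2575]
tcp_rot: [179.7, 0.1, 85.7]
wrist_force: [0.4, 0.0, 0.3]
opening: 0.0001
grasp_force: 0.0
```

```bash
python3 - <<'E'
from h import *
o=monitor.get_obs(); print(o['time'],o['ee_pos'],o['tcp_rot'],o['wrist_force'])
s=snap('side');t=snap('top')
a=cv2.resize(s['frame'][110:310,240:373,::-1],None,fx=3,fy=3,interpolation=cv2.INTER_CUBIC)
b=cv2.resize(t['frame'][140:273,360:493,::-1],None,fx=3,fy=3,interpolation=cv2.INTER_CUBIC)
b=np.vstack([b,np.zeros((201,399,3),np.uint8)])
cv2.imwrite('pics/s3.png',np.hstack([a,b]))
E
```

```text
6.1167 [ 0.49337202 -0.23143553  0.25751171] [1.79707207e+02 1.08029571e-01 8.56800077e+01] [0.42638889 0.0250037  0.26377319]
```

View pics/s3.png

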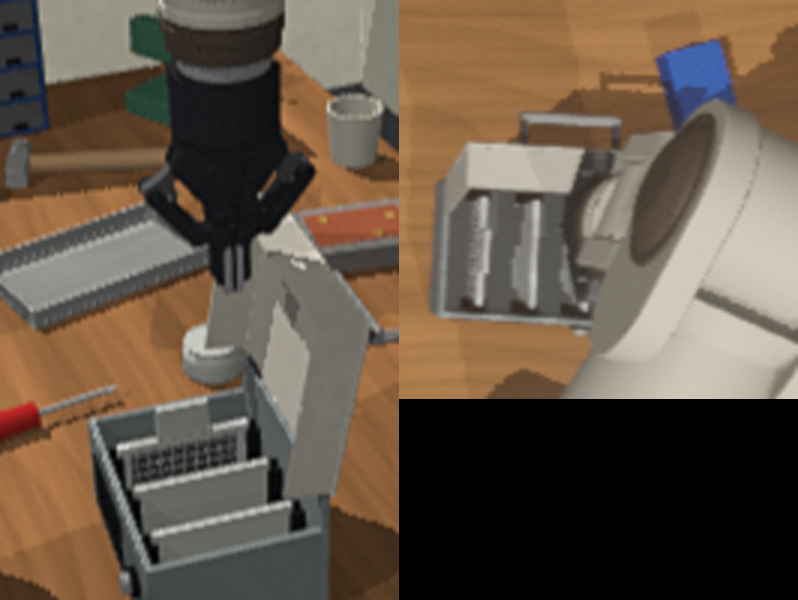

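The flap is about upright, and the splayed finger knuckles were riding on its edge. A quarter turn, which the filter grasp needs anyway, gives a slim profile for pushing.

Emit:
{"op": "carry_out", "data": {
  "plan": [
    {"travel": [-0.07, 0.006, 0.02], "angular": [0, 0, 0.25], "grip": -1},
    {"travel": [-0.1, 0.008, 0.02], "angular": [0, 0, 0.5], "grip": -1},
    {"travel": [-0.1, 0.008, 0.02], "angular": [0, 0, 0.785], "grip": -1},
    {"travel": [-0.1, 0.008, 0.02], "angular": [0, 0, 0.785], "grip": -1}
  ]
}}

```text
time: 6.55
ee_pos: [0.4618, -0.229, 0.2584]
tcp_rot: [-180.0, -0.0, 108.4]
wrist_force: [0.1, -0.8, -0.2]
opening: -0.0002
grasp_force: 0.0
```

Emit:
{"op": "carry_out", "data": {
  "plan": [
    {"travel": [0, 0, 0], "angular": [0, 0, 0.785], "grip": -1},
    {"travel": [0, 0, 0], "angular": [0, 0, 0.785], "grip": -1},
    {"travel": [0, 0, 0], "angular": [0, 0, 0.785], "grip": -1},
    {"travel": [0, 0, 0], "angular": [0, 0, 0.785], "grip": -1}
  ]
}}

```text
time: 6.88
ee_pos: [0.4624, -0.2289, 0.2581]
tcp_rot: [-180.0, -0.1, 130.8]
wrist_force: [0.6, 1.2, -0.0]
opening: 0.0002
grasp_force: 0.0
```

Emit:
{"op": "carry_out", "data": {
  "plan": [
    {"travel": [0, 0, 0], "angular": [0, 0, 0.785], "grip": -1},
    {"travel": [0, 0, 0], "angular": [0, 0, 0.785], "grip": -1},
    {"travel": [0, 0, 0], "angular": [0, 0, 0.785], "grip": -1},
    {"travel": [0, 0, 0], "angular": [0, 0, 0.785], "grip": -1}
  ]
}}

```text
time: 7.22
ee_pos: [0.4624, -0.2289, 0.2584]
tcp_rot: [-180.0, -0.1, 153.1]
wrist_force: [0.4, -0.5, 0.9]
opening: 0.0002
grasp_force: 0.0
```

Emit:
{"op": "carry_out", "data": {
  "plan": [
    {"travel": [0, 0, 0], "angular": [0, 0, 0.785], "grip": -1},
    {"travel": [0, 0, 0], "angular": [0, 0, 0.785], "grip": -1},
    {"travel": [0, 0, 0], "angular": [0, 0, 0.785], "grip": -1},
    {"travel": [0, 0, 0], "angular": [0, 0, 0.785], "grip": -1}
  ]
}}

```text
time: 7.55
ee_pos: [0.4624, -0.2289, 0.2586]
tcp_rot: [180.0, -0.0, 175.5]
wrist_force: [-0.4, -0.2, -0.1]
opening: -0.0003
grasp_force: 0.0
```

Emit:
{"op": "carry_out", "data": {
  "plan": [
    {"travel": [0.04, -0.003, -0.02], "angular": [0, 0, 0], "grip": -1},
    {"travel": [0.07, -0.006, -0.02], "angular": [0, 0, 0], "grip": -1},
    {"travel": [0.1, -0.008, -0.02], "angular": [0, 0, 0], "grip": -1},
    {"travel": [0.12, -0.01, -0.02], "angular": [0, 0, 0], "grip": -1},
    {"travel": [0.14, -0.011, -0.02], "angular": [0, 0, 0], "grip": -1}
  ]
}}

```text
time: 7.97
ee_pos: [0.5054, -0.2322, 0.2527]
tcp_rot: [180.0, -0.0, 175.5]
wrist_force: [0.1, 0.5, -0.3]
opening: 0.0001
grasp_force: 0.0
```

Emit:
{"op": "carry_out", "data": {
  "plan": [
    {"travel": [0.02, -0.002, 0], "angular": [0, 0, 0], "grip": -1},
    {"travel": [0.035, -0.003, 0], "angular": [0, 0, 0], "grip": -1},
    {"travel": [0.05, -0.004, 0], "angular": [0, 0, 0], "grip": -1},
    {"travel": [0.06, -0.005, 0], "angular": [0, 0, 0], "grip": -1},
    {"travel": [0.07, -0.006, 0], "angular": [0, 0, 0], "grip": -1}
  ]
}}

```text
time: 8.38
ee_pos: [0.5257, -0.234, 0.2532]
tcp_rot: [180.0, -0.0, 175.6]
wrist_force: [-0.9, 1.1, -1.1]
opening: 0.0
grasp_force: 0.5
```

Emit:
{"op": "carry_out", "data": {
  "plan": [
    {"travel": [0.01, -0.001, 0], "angular": [0, 0, 0], "grip": -1},
    {"travel": [0.02, -0.002, 0], "angular": [0, 0, 0], "grip": -1},
    {"travel": [0.03, -0.002, 0], "angular": [0, 0, 0], "grip": -1},
    {"travel": [0.04, -0.003, 0], "angular": [0, 0, 0], "grip": -1}
  ]
}}

```text
time: 8.72
ee_pos: [0.5375, -0.235, 0.253]
tcp_rot: [-180.0, -0.0, 175.6]
wrist_force: [-6.4, 1.0, -1.0]
opening: -0.0001
grasp_force: 3.8
```

```bash
python3 - <<'E'
from h import *
o=monitor.get_obs(); print(o['time'],o['ee_pos'],o['tcp_rot'],o['wrist_force'])
s=snap('side');t=snap('top')
a=cv2.resize(s['frame'][110:310,240:373,::-1],None,fx=3,fy=3,interpolation=cv2.INTER_CUBIC)
b=cv2.resize(t['frame'][140:273,360:493,::-1],None,fx=3,fy=3,interpolation=cv2.INTER_CUBIC)
b=np.vstack([b,np.zeros((201,399,3),np.uint8)])
cv2.imwrite('pics/s4.png',np.hstack([a,b]))
E
```

```text
8.7167 [ 0.53754171 -0.2349933   0.253043  ] [-1.79994074e+02 -1.47807190e-02  1.75589041e+02] [-6.38719366  0.99414776 -1.00112445]
```

View pics/s4.png

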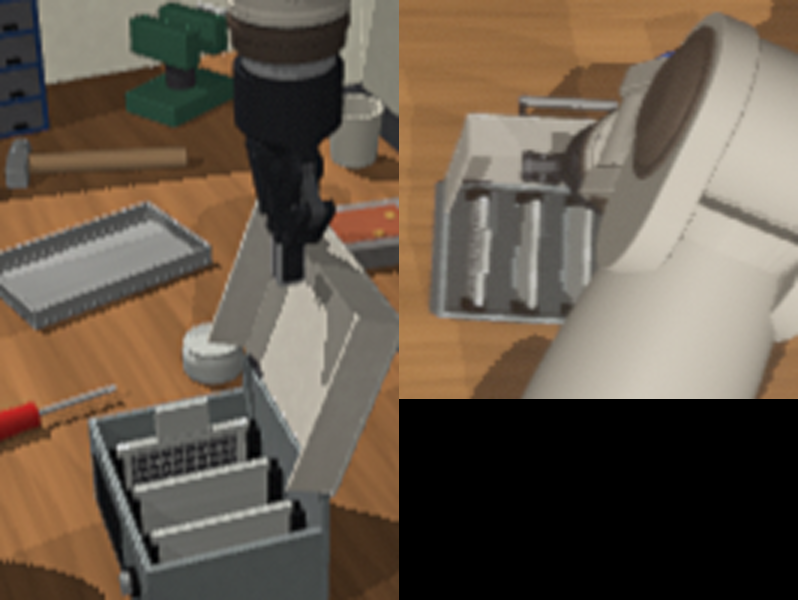

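The flap is well back, near its stop. The filter tab spans side-view crop positions (157,411) to (207,397). Next I'll locate the tab precisely.

```bash
python3 - <<'E'
from h import *
np.set_printoptions(precision=4,suppress=True)
s=snap('side');t=snap('top')
S=lambda x,y:(240+x/3-.33,110+y/3-.33)
for p in [(157,411),(207,397),(182,404)]: print(onz(s,*S(*p),.112))
for p in [(470,195),(490,195),(470,305),(490,305),(480,250)]: print('top',onz(t,360+(p[0]-399)/3,140+p[1]/3,.085))
e=np.radians(-4.5);ex=np.array([np.cos(e),np.sin(e)]);ey=np.array([-ex[1],ex[0]])
o=np.array([.465,-.232])
c=o+.054*ey
print('pred',c,proj(t,[*c,.112]),proj(s,[*c,.112]))
# top image: profile across y of tab, rows near the middle
for v in (214,218,221,224,227,231): print(v,cv2.cvtColor(t['frame'],cv2.COLOR_RGB2GRAY)[v,374:424])
for dx in (-.022,.022):
  for dy in(-.003,.003): print(dx,dy,proj(s,[*(c+dx*ex+dy*ey),.112]),proj(t,[*(c+dx*ex+dy*ey),.112]))
E
```

```text
[ 0.4483 -0.1794  0.112 ]
[ 0.4917 -0.1777  0.112 ]
[ 0.4698 -0.1785  0.112 ]
top [ 0.5234 -0.168   0.085 ]
top [ 0.523  -0.1884  0.085 ]
top [ 0.4118 -0.1651  0.085 ]
top [ 0.4115 -0.1854  0.085 ]
top [ 0.4673 -0.1767  0.085 ]
pred [ 0.4692 -0.1782] [388.9072 222.842 ] [300.0444 244.3114]
214 [116 140 124  93  86  86  88  87  86  91 105 118 139 169 167 127 104  99
  96  88  85  87  85  87  85  87  98 118 123 122 146 182 159 107  94  88
  84  84  84  87 103 129 128 121 125 123 124 133 159 170]
218 [122 139 115  91  87  87  85  86  88  95 101 122 129 136 157 180 152 104
  88  87  88  84  88  87  87  87  96 121 124 129 153 178 152 106  96  94
  88  85  86  87 103 126 124 122 124 124 128 143 174 168]
221 [121 136 104  89  85  84  87  84  89 100 112 115 119 127 156 174 126  89
  86  86  88  87  88  88  89  95 103 122 124 127 152 171 124  90  84  85
  84  86  85  87 104 130 129 124 123 123 125 145 175 170]
224 [128 135 102  88  88  86  87  88  93 103 112 124 131 142 171 169 104  87
  88  87  87  86  87  89 105 128 124 122 125 136 163 168 107  88  85  86
  88  85  86  89 104 130 127 125 123 124 128 157 190 176]
227 [134 133  94  84  86  86  86  85  91  99 103 122 133 144 175 168 105  87
  85  88  86  88  87 105 129 125 123 123 126 146 175 168 105  86  87  87
  86  87  87  89 105 128 128 126 124 124 129 151 181 156]
231 [131 122  90  84  86  85  85  86  92 109 127 137 169 179 145 118  93  85
  88  87  87  87  89 106 132 132 124 126 128 155 190 177 106  84  87  88
  87  87  90 105 134 132 128 126 125 125 126 147 179 151]
-0.022 -0.003 [291.5273 246.8031] [389.5266 230.2902]
-0.022 0.003 [290.8955 245.3776] [387.5185 230.1668]
0.022 -0.003 [309.1457 243.2507] [390.293  215.5329]
0.022 0.003 [308.4428 241.8544] [388.2891 215.4096]
```

The tab measures about (0.4695, -0.178), which agrees with the prediction. I'll move over it, slightly towards the front.

Emit:
{"op": "carry_out", "data": {
  "plan": [
    {"travel": [-0.1, 0, 0], "angular": [0, 0, 0], "grip": -1},
    {"travel": [-0.2, 0.06, 0], "angular": [0, 0, 0], "grip": -0.3},
    {"travel": [-0.25, 0.15, 0], "angular": [0, 0, 0], "grip": -0.3},
    {"travel": [-0.25, 0.191, -0.08], "angular": [0, 0, 0], "grip": -0.3},
    {"travel": [-0.25, 0.191, -0.2], "angular": [0, 0, 0], "grip": -0.3},
    {"travel": [-0.25, 0.191, -0.25], "angular": [0, 0, 0], "grip": -0.3},
    {"travel": [-0.25, 0.191, -0.25], "angular": [0, 0, 0], "grip": -0.3}
  ]
}}

```text
time: 9.5
ee_pos: [0.4612, -0.1768, 0.1748]
tcp_rot: [179.9, -0.2, 175.6]
wrist_force: [-1.0, 0.8, -0.6]
opening: 0.03
grasp_force: 0.0
```

```bash
python3 - <<'E'
from h import *
o=monitor.get_obs(); print(o['time'],o['q'].round(1),o['ee_pos'],o['tcp_rot'],o['wrist_force'],o['opening'])
s=snap('side')
a=cv2.resize(s['frame'][130:310,240:390,::-1],None,fx=3.3,fy=3.3,interpolation=cv2.INTER_CUBIC)
cv2.imwrite('pics/s5.png',a)
E
```

```text
9.5 [-21.   -3.3  -5.8  87.8   0.  -16.6] [ 0.46115965 -0.17683454  0.17481958] [179.92335848  -0.21183917 175.62585004] [-1.03614402  0.84482052 -0.58313284] 0.029986015640099773
```

View pics/s5.png

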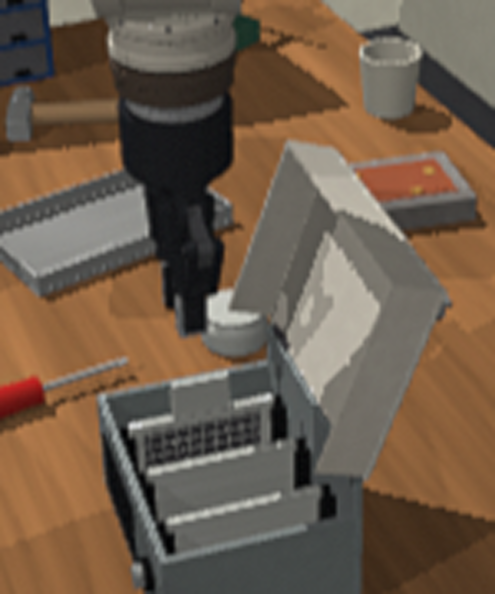

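The flap is fully back and the fingers are above the tab (around crop position 195,330). Next I'll descend and pinch.

Emit:
{"op": "carry_out", "data": {
  "plan": [
    {"travel": [0.005, -0.004, -0.1], "angular": [0, 0, 0], "grip": -0.3},
    {"travel": [0.005, -0.004, -0.2], "angular": [0, 0, 0], "grip": -0.3},
    {"travel": [0.005, -0.004, -0.27], "angular": [0, 0, 0], "grip": -0.3},
    {"travel": [0.005, -0.004, -0.27], "angular": [0, 0, 0], "grip": -0.3},
    {"travel": [0.005, -0.004, -0.27], "angular": [0, 0, 0], "grip": -1},
    {"travel": [0.005, -0.004, -0.27], "angular": [0, 0, 0], "grip": -1},
    {"travel": [0.005, -0.004, -0.27], "angular": [0, 0, 0], "grip": -1},
    {"travel": [0.005, -0.004, -0.27], "angular": [0, 0, 0], "grip": -1}
  ],
  "grip_force": 40
}}

```text
time: 10.22
ee_pos: [0.4652, -0.1794, 0.0997]
tcp_rot: [-179.9, 0.2, 175.6]
wrist_force: [0.1, -0.1, 8.1]
opening: 0.005
grasp_force: 43.5
```

Emit:
{"op": "carry_out", "data": {
  "plan": [
    {"travel": [0, 0, 0.03], "angular": [0, 0, 0], "grip": -1},
    {"travel": [0, 0, 0.08], "angular": [0, 0, 0], "grip": -1},
    {"travel": [0, 0, 0.14], "angular": [0, 0, 0], "grip": -1},
    {"travel": [0, 0, 0.2], "angular": [0, 0, 0], "grip": -1},
    {"travel": [0, 0, 0.26], "angular": [0, 0, 0], "grip": -1},
    {"travel": [0, 0, 0.32], "angular": [0, 0, 0], "grip": -1},
    {"travel": [0, 0, 0.38], "angular": [0, 0, 0], "grip": -1},
    {"travel": [0, 0, 0.42], "angular": [0, 0, 0], "grip": -1}
  ],
  "grip_force": 60
}}

```text
time: 10.88
ee_pos: [0.4642, -0.1789, 0.2263]
tcp_rot: [-180.0, 0.2, 175.6]
wrist_force: [0.4, -0.0, -0.6]
opening: 0.0047
grasp_force: 60.6
```

Emit:
{"op": "carry_out", "data": {
  "plan": [
    {"travel": [0, 0, 0], "angular": [0, 0, 0], "grip": -1},
    {"travel": [0, 0, 0], "angular": [0, 0, 0], "grip": -1},
    {"travel": [0, 0, 0], "angular": [0, 0, 0], "grip": -1}
  ]
}}

```text
time: 11.13
ee_pos: [0.4638, -0.1787, 0.2226]
tcp_rot: [180.0, -0.0, 175.6]
wrist_force: [-0.0, -0.0, -1.4]
opening: 0.005
grasp_force: 60.7
```

```bash
python3 - <<'E'
from h import *
o=monitor.get_obs(); print(o['time'],o['q'].round(1),o['ee_pos'],o['tcp_rot'],o['wrist_force'],o['opening'],o['grasp_force'])
s=snap('side')
a=cv2.resize(s['frame'][130:310,240:390,::-1],None,fx=3.3,fy=3.3,interpolation=cv2.INTER_CUBIC)
cv2.imwrite('pics/s6.png',a)
E
```

```text
11.1333 [-21.1  -2.6   0.2  92.8   0.  -16.7] [ 0.46379685 -0.17874748  0.22264301] [ 1.79991121e+02 -2.75997843e-02  1.75601776e+02] [-0.01554743 -0.01401437 -1.41667913] 0.005006590199471134 60.74957728385925
```

View pics/s6.png

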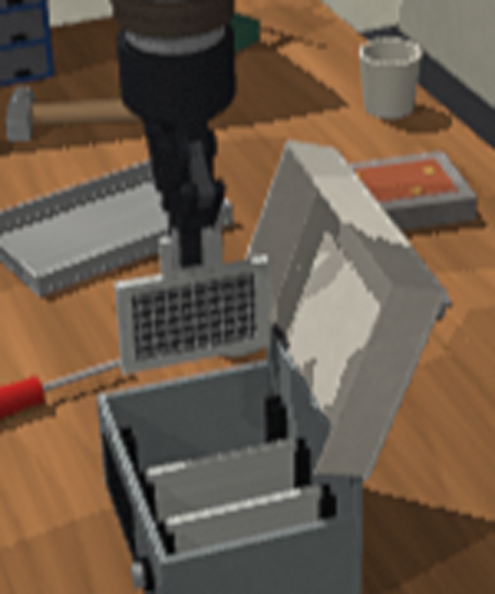

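The filter is clear of the slot and the plain plates stayed in place. I'll take it out to the front and then across.

Emit:
{"op": "carry_out", "data": {
  "plan": [
    {"travel": [-0.06, 0, 0.02], "angular": [0, 0, 0], "grip": -1},
    {"travel": [-0.16, 0.01, 0.02], "angular": [0, 0, 0], "grip": -1},
    {"travel": [-0.24, 0.02, 0.02], "angular": [0, 0, 0], "grip": -1},
    {"travel": [-0.267, 0.1, 0.02], "angular": [0, 0, 0], "grip": -1},
    {"travel": [-0.267, 0.22, 0.02], "angular": [0, 0, 0], "grip": -1},
    {"travel": [-0.267, 0.35, 0.02], "angular": [0, 0, 0], "grip": -1},
    {"travel": [-0.267, 0.47, 0.02], "angular": [0, 0, 0.1], "grip": -1},
    {"travel": [-0.267, 0.55, 0.02], "angular": [0, 0, 0.2], "grip": -1}
  ]
}}

```text
time: 11.85
ee_pos: [0.3829, -0.0116, 0.2284]
tcp_rot: [180.0, -0.0, -178.5]
wrist_force: [0.8, -0.5, -1.2]
opening: 0.0047
grasp_force: 60.7
```

Emit:
{"op": "carry_out", "data": {
  "plan": [
    {"travel": [0.04, 0.1, 0], "angular": [0, 0, 0.1], "grip": -1},
    {"travel": [0.1, 0.22, 0], "angular": [0, 0, 0.2], "grip": -1},
    {"travel": [0.16, 0.34, 0], "angular": [0, 0, 0.3], "grip": -1},
    {"travel": [0.22, 0.45, 0], "angular": [0, 0, 0.4], "grip": -1},
    {"travel": [0.28, 0.56, 0], "angular": [0, 0, 0.432], "grip": -1},
    {"travel": [0.34, 0.67, 0], "angular": [0, 0, 0.432], "grip": -1},
    {"travel": [0.4, 0.77, 0], "angular": [0, 0, 0.432], "grip": -1},
    {"travel": [0.417, 0.815, 0], "angular": [0, 0, 0.432], "grip": -1}
  ]
}}

```text
time: 12.52
ee_pos: [0.51, 0.2339, 0.2268]
tcp_rot: [180.0, -0.1, -166.2]
wrist_force: [-0.8, -0.9, -2.0]
opening: 0.0048
grasp_force: 60.7
```

Emit:
{"op": "carry_out", "data": {
  "plan": [
    {"travel": [0, 0, -0.05], "angular": [0, 0, 0], "grip": -1},
    {"travel": [0, 0, -0.12], "angular": [0, 0, 0], "grip": -1},
    {"travel": [0, 0, -0.18], "angular": [0, 0, 0], "grip": -1},
    {"travel": [0, 0, -0.2], "angular": [0, 0, 0], "grip": -1},
    {"travel": [0, 0, -0.2], "angular": [0, 0, 0], "grip": -1},
    {"travel": [0, 0, -0.2], "angular": [0, 0, 0], "grip": -1},
    {"travel": [0, 0, -0.2], "angular": [0, 0, 0], "grip": -1},
    {"travel": [0, 0, -0.2], "angular": [0, 0, 0], "grip": -1}
  ]
}}

```text
time: 13.18
ee_pos: [0.5094, 0.2308, 0.1704]
tcp_rot: [180.0, 0.1, -166.3]
wrist_force: [0.1, -0.0, -2.1]
opening: 0.0049
grasp_force: 60.7
```

```bash
python3 - <<'E'
from h import *
o=monitor.get_obs(); print(o['time'],o['q'].round(1),o['ee_pos'],o['tcp_rot'],o['wrist_force'],o['opening'],o['grasp_force'],abs(o['qd']).max())
s=snap('side');t=snap('top')
a=cv2.resize(s['frame'][110:310,200:380,::-1],None,fx=2.2,fy=2.2,interpolation=cv2.INTER_CUBIC)
b=cv2.resize(t['frame'][120:320,220:400,::-1],None,fx=2.2,fy=2.2,interpolation=cv2.INTER_CUBIC)
cv2.imwrite('pics/s7.png',np.hstack([a,b]))
E
```

```text
13.1833 [24.4  5.3  2.4 87.1  0.  10.7] [0.50936745 0.23079151 0.17042395] [ 1.79978602e+02  1.06756386e-01 -1.66304535e+02] [ 0.14042353 -0.01418194 -2.11484201] 0.004897073187028891 60.669740438461304 0.2105438197700554
```

View pics/s7.png

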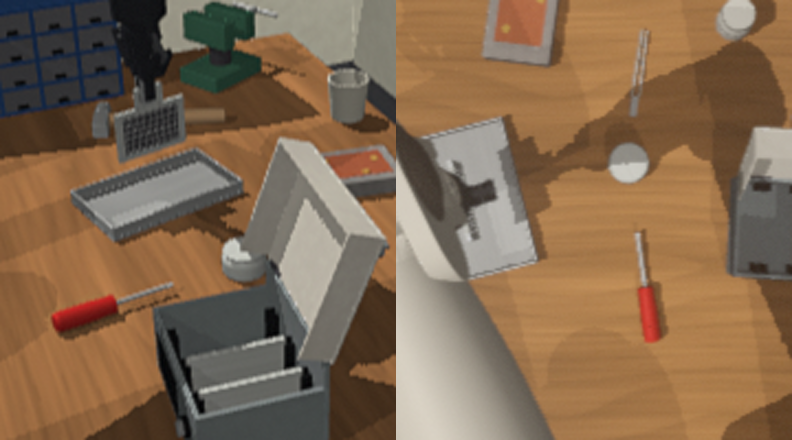

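The filter hangs upright over the middle of the tray (crop position 150,125), parallel to its length. The flap is open, the plain plates are in their slots and nothing else has moved. I'll hand it in.

```bash
python3 -c "
from h import *
print(ticket.job_done())"
```

```text
the job is handed in; nothing more can be done
None
```

I handed the job in with the filter gripped still and upright about 8 cm above the bench over the tray's centre, the flap fully back and the plain plates in their slots. The verdict wasn't shown; the one doubt is a brief 74 N wrist-force reading when the finger knuckles rode on the flap's edge, under the 120 N wrist limit but possibly over the 40 N gripper-body limit.

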